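Change the module in a lever-clamp test socket

TASK

Change over the test socket: swing its clamp lever right open, lift the tested module out and lay it flat in the empty tray, then fit the fresh module of the same kind fully down in the socket with its tab in the slot on the hinge side, and swing the lever shut until it is fully home. Leave the long module, label roll and bottle where they are.

Things in the scene. Friction and masses are not known exactly. Their poses are not given: they have to be found in the camera images.
- socket: Test socket, fixed: aluminium base 138 x 92 x 8 mm (own x -58 to +80) with a grey nest. Origin on the bench below the pocket's centre; +x to the hinge, -x to the handle. Four corner guides with lead-ins, tops 26 mm above the bench, leave 83 x 53 mm; long sides open for |x| < 24. Tab slot 21 mm wide at the +x end, -x end closed. Hinge cheeks 56 mm high at x +66, y +-43.5.
- socket_seat (a point): Centre of the pocket's floor, 12 mm above the bench, axes as the socket.
- socket_key (a point): Point on the pocket's level, 50 mm towards the hinge (+x) from the pocket's centre: here the tip of a rightly seated module's tab lies.
- clamp_lever (a joint): Clamp lever, a U-shaped steel bail, hinge angle in rad: 0 = shut (fully home, level over the pocket), 2.0 = open stop, leaning back past upright. Stiff hinge (0.55 N m), stays where it is left. A sprung pad under its cross bar presses on the module when shut, so the last 0.05 rad need some 8 N at the handle.
- lever_handle (a point): Centre of the lever's handle: a round black sleeve, 13 mm thick, 60 mm long, parallel to the socket's y, between the two arms (5 mm plates at y = +-37.5 mm). Shut, it lies 145 mm from the hinge axis towards -x and 64 mm above the bench.
- lever_hinge (a point): Point on the hinge axis (parallel to the socket's y) midway between the cheeks: x = +66 mm in the socket's frame, 46 mm above the bench. At angle q the handle is at x = 66 - 145 cos q + 18 sin q, z = 46 + 145 sin q + 18 cos q mm in the socket's frame.
- tested_module: Module in the socket at the start: aluminium base plate 80 (x) x 50 (y) x 6 mm, black body 64 x 40 x 22 mm on it (top 28 mm above the underside), pin header 5 mm higher near the +x end, key tab 14 mm wide out to x = +50 at the +x end. Origin: centre of the base plate's underside, z up. 0.15 kg. Grasp across the body's 40 mm.
- tested_module_tab (a point): Tip of the tested module's key tab, at its underside.
- fresh_module: The fresh module, lying on the bench outside the socket, the same shape and frame as the tested one; may lie at any yaw.
- fresh_module_tab (a point): Tip of the fresh module's key tab, at its underside.
- tray: Empty low grey tray, fixed, 110 (x) x 72 (y) x 13 mm outside, walls and floor 3 mm, so 104 x 66 mm inside. Origin: centre of its underside.
- long_module: A module of another type, with a 100 x 50 mm base plate, no tab and a pin header at both ends; a bystander. Origin: centre of its underside.
- label_roll: White roll of labels, 72 mm across, 30 mm high; a bystander. Origin: centre of its underside.
- flux_bottle: Slim white bottle, 34 mm thick, 105 mm high, standing; a bystander. Origin: centre of its underside.

How it is judged:
By the outcome, as a careful person would: the job done as asked, in the order asked, and still so for the second after the job is handed in, with the robot touching nothing.
It also fails if it takes over 72 s, if anything falls off the work surface, if the arm or the gripper's body presses on something with over 40 N, if the wrist force passes 120 N, or if a joint passes its speed limit or range.

ROBOT

A 7-joint arm with a two-finger parallel gripper is mounted at the origin on the work surface; the furniture and walls round the work are solid. World frame = base frame: x ahead of the robot, y to its left, z up, the work surface at z = 0. Lengths are in mm, angles in rad, forces in N, time in s.
With the tool pointing down it reaches from about 400 to 875 mm from the base axis. Payload 6.5 kg.
Tool frame: the origin (TCP) lies on the centre line of the jaws, within the pads' length; the fingertips stand 22 mm ahead of it and the grasp point (between the pads) lies 3 mm ahead of it (env.finger_overhang is the distance from the TCP to the fingertips, in mm); y points along the fingers, z is the direction in which the jaws open and shut, and the axes are right-handed (so a half turn about y gives the same grasp; the last joint's range is limited). The gripper opens to 85 mm and grips with 20 to 120 N. Pads are 22 mm wide; open, the fingers measure 114 mm over their backs; the gripper's body (76 mm by 85 mm) begins 54 mm behind the grasp point. The pads swing forward as they close: fully open they stand 13 mm farther back than shut.
Start: joints at [1.044, 0.536, -0.004, 1.538, 0.003, 1.067, -0.071], TCP at [289.027, -582.197, 253.29] pointing down, gripper open.
Joint ranges: [-2.7, 2.7], [-0.37, 2.16], [-1.27, 1.26], [0.24, 2.4], [-1.31, 4.45], [0.19, 1.91], [-2.76, 2.76]. Speed limits (rad/s): [2.39, 2.39, 3.14, 3.14, 3.14, 3.14, 3.14].

INTERFACE

Orientations are given as a unit quaternion [w, x, y, z].
In Python, from rig import readout, viewer, workorder, finder, env gives the robot as it stands. The module is installed in compiled form; this text tells all that it offers.
- The arm moves only by the shell command python3 -m creep 'ROWS' [FORCE]. ROWS is JSON, a list that holds one entry, the list of rows, each a list of 5 numbers: the finger opening in m, from 0 to 0.0854, then the shift along the tool's x, y, z in m, then the turn about the tool's y in rad. In form: [[[fingers, x, y, z, twist], ...]]. A call has 1 to 20 rows; each row is the pose to reach, as a shift and turn from the pose commanded when the call began, along the tool's axes at that moment; what a row does not reach only later rows make up. A row lasts 1/10 s, in which the tool goes at most 50 mm and 8.59 degrees, less where a joint would pass 70% of its speed; a pose out of reach is approached as far as the arm can. A call with a gripper value outside its range is refused whole. The fingers move at their own pace and stop on an object; FORCE is the grip in N (left out, the last holds). Time passes only in rows, so rows that repeat a pose let the fingers close. It gives the time, the measured TCP pose, the force and the opening at its end, in the units of the state.
- readout.observe(): the state, without advancing time (a new reading comes with each control period).
- viewer.read_camera(name): name is "scene" or "top"; returns the picture (400x640x3 uint8, red, green, blue); there is no depth.
- viewer.get_calibration(name): a dict with "fov_y" (degrees; the focal length in pixels is half the picture's height over the tangent of half this angle, whatever the lens; pixels are square), "cx", "cy" (the principal point, pixels), "k1" (the pictures are not rectified: a ray, as slopes to the right and down, at radius r is drawn at 1 + k1 r^2 times it, then the intrinsics apply), "view" (4x4, takes a point from world to camera coordinates). Camera axes: x right, y down, z forward; pixel columns grow to the right and rows downward; lengths in mm; the calibration is good to about 2 mm. A picture is of the moment at which its call begins. get_calibration takes no time and is no camera call.
- workorder.close_job(): hands the job in, once; it reports no verdict.
Trained networks look in the newest picture that a camera, given by its name, has taken for a name from the list of things; names that differ only in an ending like _2 or _b are one class to them, and where a whole thing is asked for, a point or a joint stands for the part that bears it (a point fixed in the world has none). Each returns a list of dicts, best first, with "confidence" (0 to 1); they miss things now and then, are a little off and sometimes report something else, mostly with a low value. They report only what shows in the picture. A call takes as long as a camera call.
- finder.find_in(camera, label): "at" ([column, row] as shares, 0 to 1, of the picture: columns of its width, rows of its height, amid what is visible of it).
- finder.mark_of(camera, label): "at" ([column, row] as shares, 0 to 1, of the picture: columns of its width, rows of its height: a listed point, or the origin of a listed thing).
The state is a dict: "time_s": time; "joints": joint angles; "qd": joint speeds; "tau": joint torques, N m; "tool_pos": TCP position; "tool_rot": TCP orientation; "contact_force": force on the tool from outside, world axes, zero at the start; "torque": the same for the moment, N m; "width": finger opening in mm.
Only numpy, scipy, OpenCV 4.12 (cv2) and the standard library are available. Lean on these libraries where they do the work, as an engineer would, in place of code of your own. Each camera call takes 0.05 s, during which the arm holds its last target. There are 200 camera calls.

## Working session

There is one attempt and no reset: what is moved stays moved. The work goes in short steps, Python scripts to look and compute and a shell command to move; the robot and the scene stay as the last step left them, time stands still between calls to the robot, and variables do not carry over. Pictures are saved under pics/ and viewed, about 8 in all and at most 12, crops included, and the job is handed in when it is done.

```bash
mkdir -p pics
cat > h.py <<'E'
import numpy as np, cv2
from rig import readout, viewer, workorder, finder, env
from scipy.spatial.transform import Rotation as R
def K(n):
    c=viewer.get_calibration(n); f=200/np.tan(np.radians(c["fov_y"])/2)
    return c,f,np.array(c["view"])
def ray(n,u,v):
    c,f,V=K(n); p=np.array([(u-c["cx"])/f,(v-c["cy"])/f]); q=p.copy()
    for _ in range(20): q=p/(1+c["k1"]*(q@q))
    d=V[:3,:3].T@np.array([q[0],q[1],1]); o=-V[:3,:3].T@V[:3,3]
    return o,d/np.linalg.norm(d)
def atz(n,u,v,z):
    o,d=ray(n,u,v); return o+d*(z-o[2])/d[2]
def proj(n,P):
    c,f,V=K(n); p=V[:3,:3]@np.asarray(P,float)+V[:3,3]; q=p[:2]/p[2]; q=q*(1+c["k1"]*(q@q))
    return np.array([c["cx"]+f*q[0],c["cy"]+f*q[1]])
def snap(n,name,crop=None,s=1):
    im=viewer.read_camera(n)[:,:,::-1]
    if crop: im=im[crop[1]:crop[3],crop[0]:crop[2]]
    if s!=1: im=cv2.resize(im,None,fx=s,fy=s,interpolation=cv2.INTER_CUBIC)
    cv2.imwrite("pics/"+name,im)
def mark(n,l): return [(round(d["confidence"],2),np.round(np.array(d["at"])*[640,400],1)) for d in finder.mark_of(n,l)]
def toolmat():
    s=readout.observe(); q=s["tool_rot"]; return np.array(s["tool_pos"]),R.from_quat([q[1],q[2],q[3],q[0]]).as_matrix()
E
python3 - <<'E'
from h import *
snap("top","t1.png"); snap("scene","s1.png")
z={"socket":0,"socket_seat":12,"socket_key":12,"lever_handle":64,"lever_hinge":46,"tested_module":12,"tested_module_tab":12,"fresh_module":0,"fresh_module_tab":0,"tray":0,"long_module":0,"label_roll":0,"flux_bottle":0}
for l in z:
  for n in ("top","scene"):
    for c,u in mark(n,l)[:2]: print(l,n,c,u,np.round(atz(n,*u,z[l]),0))
for n in ("top","scene"): c,f,V=K(n); print(n,-V[:3,:3].T@V[:3,3],f,c["k1"])
p,M=toolmat(); print(p,M.round(3).tolist()); s=readout.observe();print(s["time_s"],s["width"],env.finger_overhang)
E
```

```text
socket top 0.63 [209.8 198.8] [458. 327.   0.]
socket scene 0.81 [212.1 284.2] [453. 329.   0.]
socket_seat top 0.94 [211.7 196.5] [463. 319.  12.]
socket_seat scene 0.58 [208.6 279. ] [462. 330.  12.]
socket_key top 0.87 [210.5 182.6] [502. 323.  12.]
socket_key scene 0.79 [195.6 271. ] [504. 338.  12.]
lever_handle top 0.54 [209.1 195.9] [458. 314.  64.]
lever_handle scene 0.87 [227.7 286.3] [375. 331.  64.]
lever_hinge top 0.62 [205.8 171.1] [529. 328.  46.]
lever_hinge scene 0.88 [190.5 254.8] [525. 330.  46.]
tested_module top 0.76 [206.8 197. ] [461. 333.  12.]
tested_module top 0.35 [264.6 236.2] [351. 171.  12.]
tested_module scene 0.81 [209.7 279.5] [459. 329.  12.]
tested_module_tab top 0.92 [205.8 181.3] [506. 336.  12.]
tested_module_tab scene 0.74 [196.7 267.1] [512. 329.  12.]
fresh_module scene 0.94 [272.3 276.5] [372. 214.   0.]
fresh_module_tab top 0.93 [262.5 238.9] [344. 178.   0.]
fresh_module_tab scene 0.79 [290.5 274.8] [346. 180.  -0.]
fresh_module_tab scene 0.23 [196.6 270.1] [514. 330.   0.]
tray top 0.68 [334.5 204. ] [439. -23.   0.]
tray scene 0.58 [323.6 213.5] [439. -25.   0.]
long_module top 0.72 [435.7 248. ] [ 314. -300.    0.]
long_module scene 0.92 [422.9 187.1] [ 316. -302.    0.]
label_roll top 0.73 [208.6 180.9] [509. 331.   0.]
label_roll top 0.71 [384.7 243.8] [ 327. -160.    0.]
label_roll scene 0.93 [389.9 207.4] [ 329. -168.    0.]
flux_bottle top 0.6 [299.5 224.3] [383.  75.   0.]
flux_bottle scene 0.84 [310.6 244.9] [381.  80.   0.]
top [ 305.10241132   21.44833388 1308.73554707] 470.4344851059211 -0.016227090525780516
scene [-216.36249844  640.00869219  868.88489871] 479.32459871830827 -0.13902266815762493
[ 289.04964694 -582.17723052  253.28445513] [[-0.896, -0.0, 0.445], [-0.445, 0.0, -0.896], [0.0, -1.0, -0.0]]
1.4 85.52127276343452 22.0
```

View pics/t1.png

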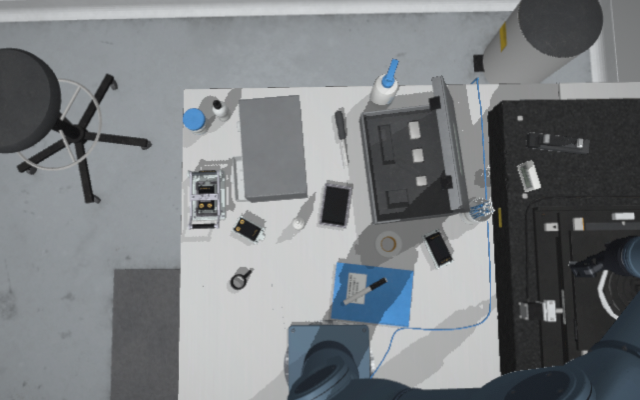

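View pics/s1.png

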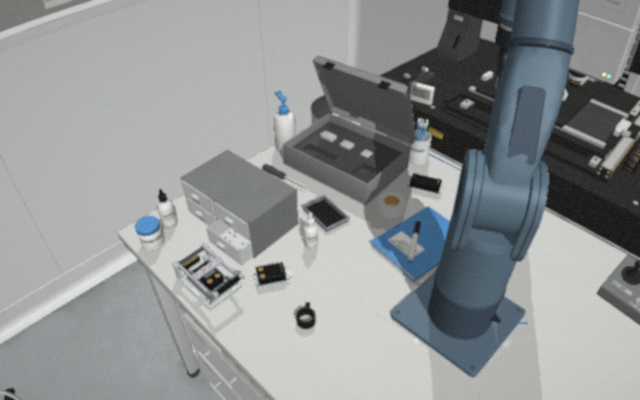

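Run:
```python
from h import *
a=viewer.read_camera("top")[155:255,175:285,::-1]; b=viewer.read_camera("scene")[240:320,165:300,::-1]
a=cv2.resize(a,None,fx=5,fy=5,interpolation=cv2.INTER_CUBIC)
cv2.imwrite("pics/c1.png",a)
cv2.imwrite("pics/c2.png",cv2.resize(b,None,fx=5.9,fy=5.9,interpolation=cv2.INTER_CUBIC))
```

```text
(no output)
```

View pics/c1.png

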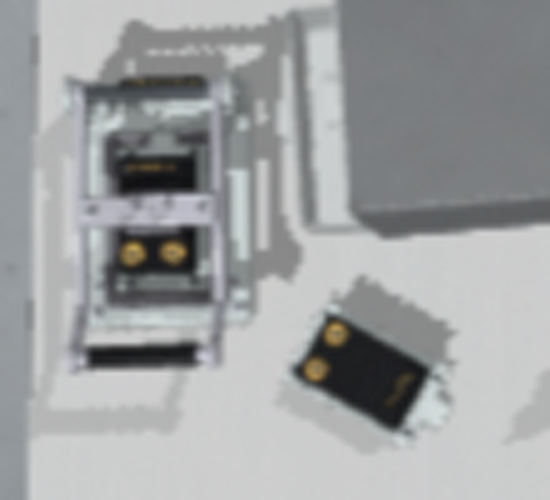

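View pics/c2.png

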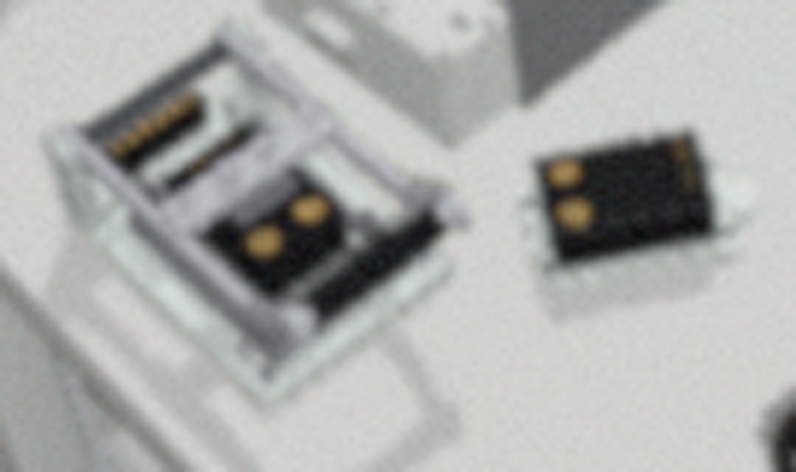

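```bash
python3 - <<'E'
from h import *
t=lambda x,y:(175+x/5,155+y/5)
s=lambda x,y:(165+x/5.9,240+y/5.9)
print("handle",atz("top",*t(143,356),64),atz("scene",*s(375,260),64))
print("handle ends scene",atz("scene",*s(310,300),64),atz("scene",*s(440,222),64))
print("hingebar",atz("top",*t(163,86),50),)
print("armL",atz("top",*t(81,355),64),atz("top",*t(75,90),50),"armR",atz("top",*t(207,355),64),atz("top",*t(220,85),50))
print("crossbar ends",atz("top",*t(80,209),64),atz("top",*t(215,207),64))
print("fresh",[atz("top",*t(*c),28).round(0) for c in((335,315),(432,372),(398,428),(300,368),(366,371))],"tab",atz("top",*t(447,410),3))
print("fresh scene",[atz("scene",*s(*c),28).round(0) for c in((537,160),(690,133),(713,230),(560,262))],"tab",atz("scene",*s(752,190),4))
print("cab",atz("top",*t(365,215),100),atz("top",*t(340,0),100))
print("base plate corners",atz("top",*t(82,320),8),atz("top",*t(248,318),8))
print("lid", [atz("top",*c,220).round() for c in((433,78),(465,215))])
print("tray", [atz("top",*c,13).round() for c in((326,182),(353,184),(347,226),(320,223))])
E
python3 -m creep '[[[0.04,0,-0.05,0,0],[0.04,0,-0.1,0,0],[0.04,0,-0.15,0,0],[0.04,-0.03,-0.2,-0.025,0],[0.04,-0.066,-0.2,-0.056,0],[0.04,-0.104,-0.2,-0.088,0],[0.04,-0.142,-0.2,-0.12,0],[0.04,-0.18,-0.2,-0.152,-0.1],[0.04,-0.218,-0.2,-0.184,-0.2],[0.04,-0.256,-0.2,-0.217,-0.3],[0.04,-0.294,-0.2,-0.249,-0.4],[0.04,-0.332,-0.2,-0.281,-0.5],[0.04,-0.37,-0.2,-0.313,-0.6],[0.04,-0.408,-0.2,-0.345,-0.7],[0.04,-0.446,-0.2,-0.378,-0.8],[0.04,-0.484,-0.2,-0.41,-0.9],[0.04,-0.484,-0.2,-0.45,-1.0],[0.04,-0.484,-0.2,-0.5,-1.11],[0.04,-0.484,-0.2,-0.55,-1.11],[0.04,-0.484,-0.2,-0.6,-1.11]]]'
```

```text
handle [376.99742211 327.67402098  64.        ] [378.95107906 325.94622137  64.        ]
handle ends scene [380.75079469 354.03882857  64.        ] [376.34879973 297.85053524  64.        ]
hingebar [524.82559923 322.34973066  50.        ]
armL [377.8702249  360.90374054  64.        ] [523.26063757 370.58503481  50.        ] armR [377.17737925 293.4435517   64.        ] [524.96246064 291.14492014  50.        ]
crossbar ends [456.18227381 362.8190239   64.        ] [456.39332021 290.07201634  64.        ]
fresh [array([400., 231.,  28.]), array([369., 178.,  28.]), array([338., 196.,  28.]), array([372., 250.,  28.]), array([370., 214.,  28.])] tab [348.77301471 172.54814023   3.        ]
fresh scene [array([401., 236.,  28.]), array([369., 184.,  28.]), array([326., 210.,  28.]), array([355., 262.,  28.])] tab [345.77038481 173.42521386   4.        ]
cab [446.90472559 204.04389681 100.        ] [560.53898083 217.7439622  100.        ]
base plate corners [400.65526517 375.95336147   8.        ] [400.77775756 282.99050952   8.        ]
lid [array([ 716., -256.,  220.]), array([ 387., -317.,  220.])]
tray [array([499.,  -0.,  13.]), array([493., -75.,  13.]), array([376., -56.,  13.]), array([385.,  18.,  13.])]
time_s: 3.5
tool_pos: [454.6, 172.0, 453.4]
tool_rot: [-0.5, 0.5, -0.5, 0.5]
contact_force: [0.8, 1.0, 0.2]
width: 40.3
```

```bash
python3 - <<'E'
from h import *
for z in (60,80,100,120,140,160):
  P=atz("top",248,198,z); Q=atz("top",305,195,z); print(z,P.round(),proj("scene",P).round(),Q.round(),proj("scene",Q).round())
E
python3 -m creep '[[[0.04,-0.05,0.0,-0.02,0],[0.04,-0.09,0.03,-0.04,0],[0.04,-0.12,0.07,-0.06,0],[0.04,-0.15,0.11,-0.077,0],[0.04,-0.156,0.16,-0.077,0],[0.04,-0.156,0.21,-0.077,0],[0.04,-0.156,0.26,-0.077,0],[0.04,-0.156,0.3,-0.077,0],[0.04,-0.156,0.3,-0.077,0],[0.04,-0.156,0.3,-0.077,0]]]'
python3 - <<'E'
from h import *
s=readout.observe();print(s["tool_pos"])
print(mark("scene","lever_handle"))
a=viewer.read_camera("scene")[200:320,165:300,::-1]
cv2.imwrite("pics/a1.png",cv2.resize(a,None,fx=5,fy=5,interpolation=cv2.INTER_CUBIC))
E
```

```text
60 [452. 210.  60.] [249. 241.] [458.  57.  60.] [295. 208.]
80 [449. 207.  80.] [250. 234.] [455.  57.  80.] [296. 203.]
100 [447. 204. 100.] [251. 228.] [453.  56. 100.] [296. 197.]
120 [445. 201. 120.] [252. 222.] [451.  55. 120.] [297. 191.]
140 [442. 198. 140.] [253. 215.] [448.  55. 140.] [298. 185.]
160 [440. 195. 160.] [253. 208.] [446.  54. 160.] [298. 179.]
time_s: 4.5
tool_pos: [378.6, 326.7, 153.8]
tool_rot: [-0.5, 0.5, -0.5, 0.5]
contact_force: [1.0, 0.8, 0.5]
width: 40.1
[378.6072151  326.6653493  153.83138535]
[(0.86, array([227.3, 289.5]))]
```

View pics/a1.png

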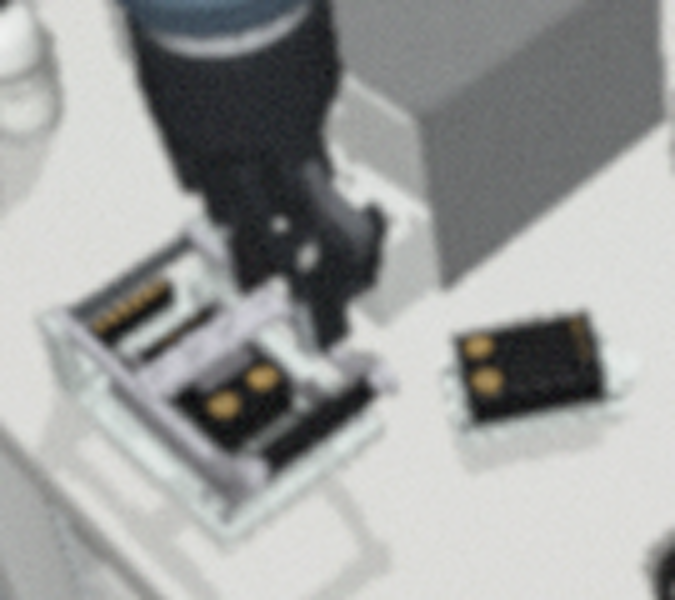

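```bash
python3 -m creep '[[[0.04,0,0.04,0,0],[0.04,0,0.07,0,0],[0.04,0,0.086,0,0],[0.04,0,0.086,0,0],[0.04,0,0.086,0,0],[0,0,0.086,0,0],[0,0,0.086,0,0],[0,0,0.086,0,0],[0,0,0.086,0,0],[0,0,0.086,0,0],[0,0,0.086,0,0]]]' 30
python3 - <<'E'
import numpy as np
for q in np.linspace(0,2.02,21): print(round(q,2),np.round([145-145*np.cos(q)+18*np.sin(q),145*np.sin(q)+18*np.cos(q)-18],0))
E
```

```text
time_s: 5.7
tool_pos: [377.8, 327.3, 68.6]
tool_rot: [0.501, -0.5, 0.5, -0.499]
contact_force: [-5.6, -0.9, 9.1]
width: 12.1
0.0 [0. 0.]
0.1 [ 3. 15.]
0.2 [ 7. 29.]
0.3 [12. 42.]
0.4 [19. 56.]
0.5 [27. 68.]
0.61 [36. 79.]
0.71 [46. 90.]
0.81 [58. 99.]
0.91 [ 70. 107.]
1.01 [ 83. 114.]
1.11 [ 97. 120.]
1.21 [111. 124.]
1.31 [125. 127.]
1.41 [140. 128.]
1.52 [155. 128.]
1.62 [170. 126.]
1.72 [184. 123.]
1.82 [198. 118.]
1.92 [211. 112.]
2.02 [224. 105.]
```

```bash
python3 -m creep '[[[0,0,-0.015,0.003,0],[0,0,-0.029,0.007,0],[0,0,-0.042,0.012,0],[0,0,-0.056,0.019,0],[0,0,-0.068,0.027,0],[0,0,-0.079,0.036,0],[0,0,-0.09,0.046,0],[0,0,-0.099,0.058,0],[0,0,-0.107,0.07,0],[0,0,-0.114,0.083,0],[0,0,-0.12,0.097,0],[0,0,-0.12,0.097,0]]]'
python3 -c "
from h import *
s=readout.observe();print(s['width'])"
```

```text
time_s: 6.9
tool_pos: [474.8, 329.7, 191.6]
tool_rot: [0.502, -0.499, 0.5, -0.499]
contact_force: [-9.6, -0.6, 23.6]
width: 11.6
11.610118969876366
```

```bash
python3 -m creep '[[[0,0,-0.006,0.014,0],[0,0,-0.01,0.028,0],[0,0,-0.011,0.043,0],[0,0,-0.011,0.058,0],[0,0,-0.009,0.073,0],[0,0,-0.006,0.087,0],[0,0,-0.001,0.101,0],[0,0,0.005,0.114,0],[0,0,0.012,0.127,0],[0,0,0.015,0.132,0],[0,0,0.015,0.132,0]]]'
python3 - <<'E'
from h import *
a=viewer.read_camera("scene")[180:320,165:300,::-1]
cv2.imwrite("pics/a2.png",cv2.resize(a,None,fx=4,fy=4,interpolation=cv2.INTER_CUBIC))
E
```

```text
time_s: 8.0
tool_pos: [600.0, 331.7, 176.8]
tool_rot: [-0.499, 0.504, -0.502, 0.495]
contact_force: [-27.2, -3.3, 30.1]
width: 11.7
```

View pics/a2.png

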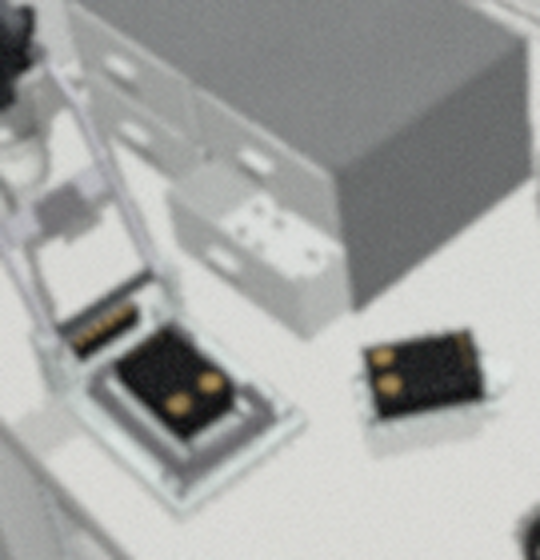

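```bash
python3 -m creep '[[[0.045,0,0,-0.004,0],[0.045,0,0,-0.004,0],[0.045,0,0,-0.004,0],[0.045,0,-0.04,-0.004,0],[0.045,0,-0.065,-0.01,0],[0.05,0,-0.065,-0.05,-0.1],[0.05,-0.001,-0.065,-0.1,-0.25],[0.05,-0.002,-0.065,-0.13,-0.4],[0.05,-0.002,-0.05,-0.15,-0.55],[0.05,-0.002,-0.03,-0.15,-0.7],[0.05,-0.002,-0.01,-0.15,-0.85],[0.05,-0.002,0.01,-0.15,-1.0],[0.05,-0.002,0.03,-0.15,-1.15],[0.05,-0.002,0.04,-0.15,-1.3],[0.05,-0.002,0.05,-0.15,-1.45],[0.05,-0.002,0.06,-0.15,-1.59],[0.05,-0.002,0.06,-0.15,-1.59],[0.05,-0.002,0.06,-0.15,-1.59]]]'
python3 - <<'E'
from h import *
p,M=toolmat(); print(p,M.round(4).tolist())
for n in("top","scene"):
  for l in("lever_handle","tested_module","tested_module_tab"): print(n,l,mark(n,l)[:1])
E
```

```text
time_s: 9.85
tool_pos: [458.2, 328.2, 112.3]
tool_rot: [0.707, -0.707, -0.005, 0.005]
contact_force: [0.5, -0.5, -0.2]
width: 50.1
[458.1607895  328.20812451 112.27307782] [[0.9999, -0.0003, -0.0145], [0.0145, 0.0001, 0.9999], [-0.0003, -1.0, 0.0001]]
top lever_handle [(0.95, array([203.4, 226.1]))]
top tested_module [(0.91, array([207. , 195.9]))]
top tested_module_tab [(0.67, array([207.9, 181.3]))]
scene lever_handle [(0.55, array([161.8, 201.4]))]
scene tested_module [(0.62, array([207.2, 279.4]))]
scene tested_module_tab [(0.62, array([196.8, 270.3]))]
```

```bash
python3 -m creep '[[[0.05,-0.001,0.04,0,0],[0.05,-0.001,0.06,0,0],[0.05,-0.001,0.07,0,0],[0.05,-0.001,0.07,0,0],[0.05,-0.001,0.07,0,0],[0,-0.001,0.07,0,0],[0,-0.001,0.07,0,0],[0,-0.001,0.07,0,0],[0,-0.001,0.07,0,0],[0,-0.001,0.07,0,0]]]' 25
python3 - <<'E'
from h import *
p,M=toolmat(); print(p,M.round(4).tolist())
for n in("top","scene"): viewer.read_camera(n)
for n in("top","scene"):
  for l in("lever_handle",): print(n,l,mark(n,l)[:1])
for q in (1.9,2): print(proj("scene",[457+66-145*np.cos(q)+18*np.sin(q),331,46+145*np.sin(q)+18*np.cos(q)]),proj("top",[457+66-145*np.cos(q)+18*np.sin(q),331,46+145*np.sin(q)+18*np.cos(q)]))
E
```

```text
time_s: 11.15
tool_pos: [457.3, 329.2, 43.5]
tool_rot: [0.708, -0.707, -0.007, 0.006]
contact_force: [-1.0, -0.9, 6.8]
width: 39.5
[457.31894378 329.23731327  43.51387898] [[0.9998, 0.0016, -0.0192], [0.0192, 0.0014, 0.9998], [0.0016, -1.0, 0.0014]]
top lever_handle [(0.93, array([190. , 134.7]))]
scene lever_handle [(0.43, array([195.7, 268.6]))]
[164.14627786 200.42898704] [192.35717763 138.70645803]
[161.90224799 200.13130593] [193.20780501 134.34771478]
```

```bash
python3 -m creep '[[[0,0,-0.01,0,0],[0,0,-0.03,0,0],[0,0,-0.07,0,0],[0,0,-0.12,0,0],[0,0,-0.17,0,0],[0,0,-0.19,-0.01,0],[0,-0.003,-0.19,-0.04,0],[0,-0.006,-0.19,-0.08,0.02],[0,-0.01,-0.19,-0.12,0.05],[0,-0.013,-0.19,-0.16,0.08],[0,-0.016,-0.19,-0.2,0.12],[0,-0.02,-0.19,-0.24,0.15],[0,-0.023,-0.19,-0.28,0.175],[0,-0.026,-0.19,-0.315,0.175],[0,-0.028,-0.19,-0.34,0.175],[0,-0.028,-0.18,-0.353,0.175],[0,-0.028,-0.16,-0.353,0.175],[0,-0.028,-0.14,-0.353,0.175],[0,-0.028,-0.13,-0.353,0.175],[0,-0.028,-0.13,-0.353,0.175]]]'
python3 - <<'E'
from h import *
p,M=toolmat(); print(p,M.round(4).tolist())
im=viewer.read_camera("top")[150:260,170:380,::-1]; im2=viewer.read_camera("scene")[170:300,230:400,::-1]
cv2.imwrite("pics/b.png",np.vstack([cv2.resize(im,(620,325),interpolation=cv2.INTER_CUBIC),cv2.resize(im2,(340,260),interpolation=cv2.INTER_CUBIC).__class__ and cv2.copyMakeBorder(cv2.resize(im2,(340,260),interpolation=cv2.INTER_CUBIC),0,0,0,280,0)]))
for l in ("tray","fresh_module","fresh_module_tab","socket_seat","socket_key"):
  for n,z in(("top",0),("scene",0)):
    zz=12 if "socket" in l else 0
    for c,u in mark(n,l)[:2]: print(l,n,c,atz(n,*u,zz).round(0))
E
```

```text
time_s: 13.35
tool_pos: [434.5, -24.3, 171.4]
tool_rot: [0.705, -0.705, 0.055, -0.054]
contact_force: [-1.1, 0.8, -1.7]
width: 39.5
[434.52130326 -24.25634705 171.41209979] [[0.9882, -0.0025, 0.1534], [-0.1534, 0.0004, 0.9882], [-0.0025, -1.0, 0.0001]]
tray top 0.83 [431. -23.   0.]
tray scene 0.9 [438. -23.   0.]
fresh_module top 0.67 [375. 218.   0.]
fresh_module_tab top 0.85 [347. 173.   0.]
fresh_module_tab scene 0.78 [340. 171.   0.]
socket_seat top 0.61 [466. 330.  12.]
socket_seat top 0.55 [506. 334.  12.]
socket_seat scene 0.89 [453. 323.  12.]
socket_key top 0.9 [505. 330.  12.]
socket_key scene 0.72 [507. 332.  12.]
```

View pics/b.png

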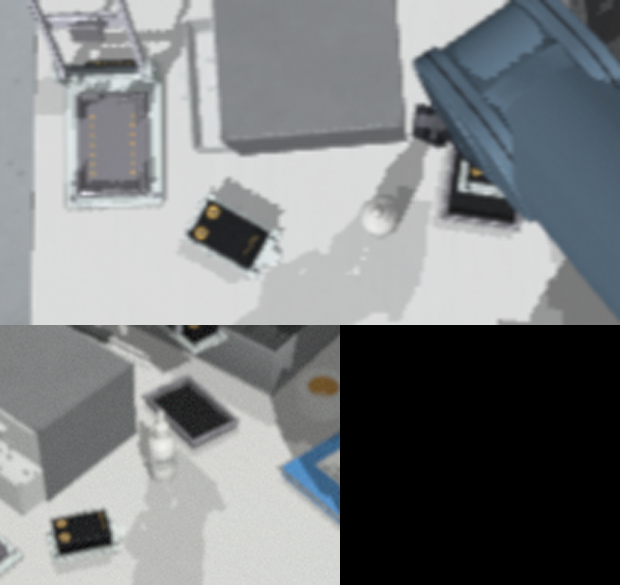

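Run:
```python
from h import *
c=[atz("scene",230+x/2,170+(y-325)/2,13) for x,y in((146,396),(190,377),(238,421),(193,446))]
print(np.round(c,0).tolist(), np.mean(c,0))
t=lambda x,y:(170+x*210/620,150+y*110/325)
f=[atz("top",*t(x,y),28) for x,y in((209,200),(271,236),(247,272),(189,236))]
print("fresh",np.round(f).tolist(),np.mean(f,0)); 
g=[atz("top",*t(x,y),3) for x,y in((268,262),)];print(np.round(g))
g=[atz("top",*t(x,y),8) for x,y in((68,206),(160,206),(163,78),(68,75))];print("sock",np.round(g).tolist())
```

```text
[[490.0, 2.0, 13.0], [476.0, -67.0, 13.0], [371.0, -49.0, 13.0], [380.0, 25.0, 13.0]] [429.20196434 -22.41132786  13.        ]
fresh [[401.0, 234.0, 28.0], [367.0, 177.0, 28.0], [334.0, 199.0, 28.0], [368.0, 253.0, 28.0]] [367.84124323 215.75995256  28.        ]
[[344. 183.   3.]]
sock [[399.0, 371.0, 8.0], [398.0, 284.0, 8.0], [520.0, 282.0, 8.0], [524.0, 374.0, 8.0]]
```

```bash
python3 -m creep '[[[0,-0.004,0.04,0,0],[0,-0.004,0.08,0,0],[0,-0.004,0.105,0,0],[0,-0.004,0.118,0,0],[0,-0.004,0.126,0,0],[0,-0.004,0.131,0,0],[0,-0.004,0.136,0,0],[0,-0.004,0.136,0,0],[0,-0.004,0.136,0,0]]]'
python3 -c "
from h import *
s=readout.observe();print(s['torque'],s['width'],s['tool_pos'])"
```

```text
time_s: 14.85
tool_pos: [431.9, -24.5, 36.7]
tool_rot: [-0.705, 0.705, -0.055, 0.055]
contact_force: [-0.2, -0.2, -1.4]
width: 39.3
[0.0059383 0.0582227 0.0255032] 39.32011225826958 [431.91528205 -24.48140661  36.67637903]
```

```bash
python3 -m creep '[[[0,0,0.002,0,0],[0,0,0.002,0,0],[0,0,0.002,0,0],[0.044,0,0.002,0,0],[0.044,0,0.002,0,0],[0.044,0,0.001,0,0],[0.046,0,-0.02,0,0],[0.05,0,-0.07,0,0],[0.05,0,-0.12,0,0],[0.05,0,-0.17,0,0],[0.05,0,-0.195,0,0],[0.05,0,-0.195,0.04,0],[0.05,0,-0.195,0.08,0],[0.05,0,-0.195,0.12,0]]]'
python3 - <<'E'
from h import *
p,M=toolmat(); print(p,M.round(4).tolist())
im=viewer.read_camera("top")[170:240,300:380,::-1]; im2=viewer.read_camera("scene")[170:250,280:380,::-1]
cv2.imwrite("pics/b2.png",np.hstack([cv2.resize(im,(400,350),interpolation=cv2.INTER_CUBIC),cv2.resize(im2,(400,350),interpolation=cv2.INTER_CUBIC)]))
E
```

```text
time_s: 16.25
tool_pos: [450.3, 94.7, 231.6]
tool_rot: [-0.705, 0.705, -0.056, 0.056]
contact_force: [1.2, -1.3, -0.6]
width: 50.0
[450.34273115  94.68376881 231.56411751] [[0.9876, 0.0006, 0.1573], [-0.1573, -0.0006, 0.9876], [0.0007, -1.0, -0.0005]]
```

View pics/b2.png

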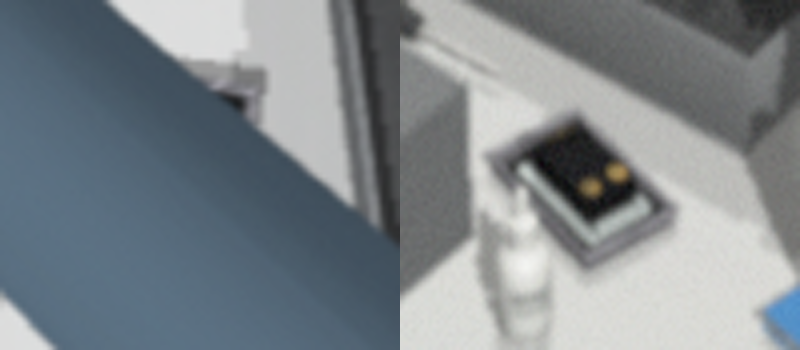

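```bash
python3 -m creep '[[[0.082,-0.025,0,0.027,0],[0.082,-0.05,0,0.053,0.1],[0.082,-0.075,0,0.08,0.22],[0.082,-0.099,0.02,0.106,0.32],[0.082,-0.099,0.06,0.106,0.393],[0.082,-0.099,0.1,0.106,0.393],[0.082,-0.099,0.14,0.106,0.393],[0.082,-0.099,0.165,0.106,0.393],[0.082,-0.099,0.168,0.106,0.393],[0.082,-0.099,0.168,0.106,0.393]]]'
python3 - <<'E'
from h import *
p,M=toolmat(); print(p,M.round(4).tolist(),readout.observe()["width"])
for n in("top","scene"): viewer.read_camera(n); print(n,[(c,atz(n,*u,0).round(0)) for c,u in mark(n,"tested_module")[:3]],[(c,atz(n,*u,0).round(0)) for c,u in mark(n,"fresh_module")[:3]])
E
```

```text
time_s: 17.35
tool_pos: [368.6, 214.0, 63.4]
tool_rot: [-0.68, 0.681, -0.192, 0.191]
contact_force: [0.4, -0.2, 0.7]
width: 82.1
[368.56883756 214.04772962  63.39605114] [[0.8533, -0.0009, 0.5214], [-0.5214, -0.0004, 0.8533], [-0.0006, -1.0, -0.0008]] 82.11683699483628
top [(0.61, array([437., -27.,   0.]))] []
scene [(0.82, array([432., -21.,   0.]))] [(0.85, array([369., 211.,   0.]))]
```

Good agreement. Descend, squeeze lengthwise to centre.

```bash
python3 -m creep '[[[0.082,0,0.015,0,0],[0.082,0,0.026,0,0],[0.082,0,0.031,0,0],[0.082,0,0.031,0,0],[0.082,0,0.031,0,0]]]' 20
python3 -m creep '[[[0.06,0,0,0,0],[0.06,0,0,0,0],[0.06,0,0,0,0],[0.06,0,0,0,0],[0.06,0,0,0,0],[0.06,0,0,0,0],[0.06,0,0,0,0]]]' 20
```

```text
time_s: 18.15
tool_pos: [368.8, 214.4, 32.4]
tool_rot: [-0.681, 0.681, -0.191, 0.191]
contact_force: [0.4, -0.3, 0.5]
width: 82.1
time_s: 18.85
tool_pos: [369.5, 215.2, 33.0]
tool_rot: [0.681, -0.68, 0.191, -0.192]
contact_force: [1.0, 1.1, 7.3]
width: 63.6
```

```bash
python3 -c "
from h import *
for i in range(3): print(readout.observe()['tool_pos'],readout.observe()['joints'][-1])"
python3 -m creep '[[[0.078,0,0,0,0],[0.078,0,0,0,0],[0.078,0,0,0,0],[0.078,0,-0.02,0,0],[0.07,0,-0.04,0,0.14],[0.055,0,-0.045,0,0.29],[0.055,0,-0.045,0,0.44],[0.055,0,-0.045,0,0.58],[0.055,0,-0.045,0,0.73],[0.055,0,-0.045,0,0.88],[0.055,0,-0.045,0,1.02],[0.055,0,-0.045,0,1.17],[0.055,0,-0.045,0,1.32],[0.055,0,-0.045,0,1.46],[0.055,0,-0.045,0,1.571],[0.055,0,-0.045,0,1.571],[0.055,0,-0.02,0,1.571],[0.055,0,0,0,1.571],[0.055,0,0,0,1.571],[0.055,0,0,0,1.571]]]' 20
```

```text
[369.53253994 215.15257178  32.95939592] -0.4018712274312038
[369.53253994 215.15257178  32.95939592] -0.4018712274312038
[369.53253994 215.15257178  32.95939592] -0.4018712274312038
time_s: 20.85
tool_pos: [368.5, 214.1, 32.3]
tool_rot: [0.346, -0.347, 0.616, -0.616]
contact_force: [0.3, -1.6, -0.7]
width: 55.1
```

```bash
python3 -m creep '[[[0.055,-0.0014,0,0,0],[0.055,-0.0014,0,0,0],[0.0,-0.0014,0,0,0],[0,-0.0014,0,0,0],[0,-0.0014,0,0,0],[0,-0.0014,0,0,0],[0,-0.0014,0,0,0],[0,-0.0014,0,0,0]]]' 40
python3 -c "
from h import *
p,M=toolmat();print(p,M.round(4).tolist(),readout.observe()['width'])
u=M[:,0];print((p-np.array([369.5,215.2,33]))@u)"
```

```text
time_s: 21.65
tool_pos: [369.8, 215.7, 33.0]
tool_rot: [-0.346, 0.345, -0.617, 0.617]
contact_force: [-1.2, -0.7, 8.5]
width: 39.2
[369.83206801 215.69218679  33.04075869] [[-0.5216, 0.001, 0.8532], [-0.8532, 0.0005, -0.5216], [-0.0009, -1.0, 0.0006]] 39.15933019834793
-0.5931720475610582
```

```bash
python3 -m creep '[[[0,0,-0.02,0,0],[0,0,-0.06,0,0],[0,0,-0.11,0,0],[0,0,-0.15,0,0],[0,-0.01,-0.16,0,-0.14],[0,-0.02,-0.16,0.002,-0.29],[0,-0.035,-0.16,0.004,-0.44],[0,-0.05,-0.16,0.006,-0.58],[0,-0.065,-0.16,0.008,-0.73],[0,-0.08,-0.16,0.01,-0.88],[0,-0.1,-0.16,0.012,-1.02],[0,-0.12,-0.16,0.014,-1.17],[0,-0.135,-0.16,0.015,-1.32],[0,-0.142,-0.15,0.015,-1.46],[0,-0.142,-0.12,0.015,-1.61],[0,-0.142,-0.1,0.015,-1.75],[0,-0.142,-0.08,0.015,-1.9],[0,-0.142,-0.07,0.015,-2.04],[0,-0.142,-0.07,0.015,-2.139],[0,-0.142,-0.07,0.015,-2.139]]]'
python3 -m creep '[[[0,0,0,0,0],[0,0,0,0,0]]]'
python3 - <<'E'
from h import *
p,M=toolmat();print(p,M.round(4).tolist(),readout.observe()['width'],readout.observe()['contact_force'])
a=viewer.read_camera("scene")[180:320,165:300,::-1]
b=viewer.read_camera("top")[140:240,175:285,::-1]
cv2.imwrite("pics/d1.png",np.hstack([cv2.resize(a,(400,415),interpolation=cv2.INTER_CUBIC),cv2.resize(b,(400,415),interpolation=cv2.INTER_CUBIC)]))
E
```

```text
time_s: 23.65
tool_pos: [456.1, 328.0, 101.6]
tool_rot: [-0.707, 0.707, 0.006, -0.008]
contact_force: [0.3, 0.6, -0.9]
width: 39.3
time_s: 23.85
tool_pos: [456.6, 328.7, 102.6]
tool_rot: [-0.707, 0.707, 0.006, -0.006]
contact_force: [0.0, -0.1, -0.9]
width: 38.8
[456.61880481 328.65543393 102.59981609] [[0.9999, 0.0006, -0.0172], [0.0172, -0.0, 0.9999], [0.0006, -1.0, -0.0]] 38.80625121093698 [ 0.02541609 -0.10428368 -0.87232349]
```

View pics/d1.png

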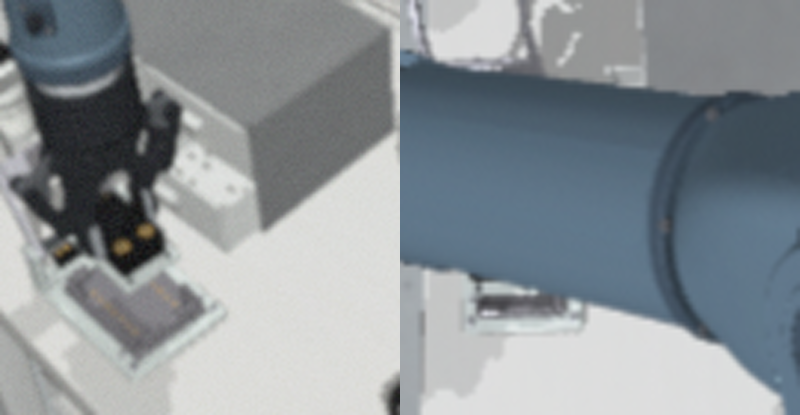

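```bash
python3 -m creep '[[[0,0,0.02,0.0004,0],[0,0,0.036,0.0004,0],[0,0,0.04,0.0004,0],[0,0,0.043,0.0004,0],[0,0,0.046,0.0004,0],[0,0,0.048,0.0004,0],[0,0,0.048,0.0004,0]]]'
python3 -m creep '[[[0,0,0.002,0,0],[0,0,0.004,0,0],[0,0,0.006,0,0],[0,0,0.007,0,0],[0,0,0.008,0,0],[0,0,0.0095,0,0],[0,0,0.0095,0,0]]]'
python3 -c "
from h import *
p,M=toolmat();print(p,M.round(4).tolist(),readout.observe()['torque'])"
```

```text
time_s: 24.65
tool_pos: [456.5, 329.2, 54.3]
tool_rot: [0.707, -0.707, -0.007, 0.007]
contact_force: [-0.9, -0.2, -1.6]
width: 39.1
time_s: 25.35
tool_pos: [456.4, 329.2, 45.1]
tool_rot: [-0.707, 0.707, 0.007, -0.007]
contact_force: [-1.1, -1.7, 3.1]
width: 39.1
[456.4439742  329.17509091  45.14473969] [[0.9998, 0.0003, -0.0193], [0.0193, -0.0003, 0.9998], [0.0003, -1.0, -0.0003]] [-0.2046883   0.21369757  0.00031158]
```

```bash
python3 -m creep '[[[0,0,0.001,0,0],[0,0,0.0015,0,0],[0,0,0.0015,0,0],[0,0,0.0015,0,0]]]'
python3 -m creep '[[[0.046,0,0,0,0],[0.05,0,0,0,0],[0.05,0,0,0,0],[0.05,0,-0.02,0,0],[0.05,0,-0.06,0,0],[0.05,0,-0.11,0,0],[0.05,0,-0.16,0,0],[0.05,0,-0.195,0,0.14],[0.045,0.02,-0.195,0,0.29],[0.045,0.04,-0.195,0,0.44],[0.045,0.06,-0.195,0,0.58],[0.045,0.08,-0.195,0,0.73],[0.045,0.1,-0.195,0,0.88],[0.045,0.12,-0.195,0,1.02],[0.045,0.14,-0.195,0,1.17],[0.045,0.143,-0.195,0,1.32],[0.045,0.143,-0.195,0,1.46],[0.045,0.143,-0.195,0,1.571],[0.045,0.143,-0.195,0,1.571]]]'
python3 - <<'E'
from h import *
p,M=toolmat();print(p,M.round(4).tolist())
a=viewer.read_camera("scene")[180:320,165:300,::-1]
b=viewer.read_camera("top")[140:240,175:285,::-1]
cv2.imwrite("pics/d2.png",np.hstack([cv2.resize(a,(400,415),interpolation=cv2.INTER_CUBIC),cv2.resize(b,(400,415),interpolation=cv2.INTER_CUBIC)]))
E
```

```text
time_s: 25.75
tool_pos: [456.5, 329.2, 45.1]
tool_rot: [-0.707, 0.707, 0.007, -0.006]
contact_force: [-4.3, -6.1, 18.6]
width: 38.9
time_s: 27.65
tool_pos: [599.0, 332.4, 239.6]
tool_rot: [0.505, -0.504, 0.495, -0.495]
contact_force: [-0.1, -0.7, 0.2]
width: 44.5
[599.00076043 332.44280898 239.63853234] [[0.0191, 0.0003, 0.9998], [-0.9998, 0.0011, 0.0191], [-0.0011, -1.0, 0.0003]]
```

View pics/d2.png

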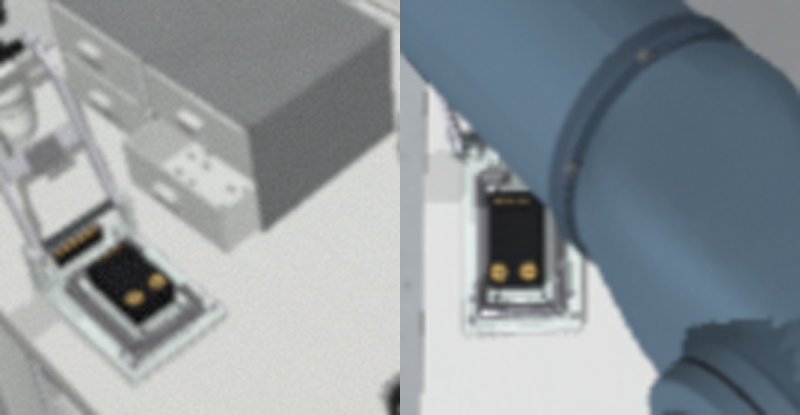

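```bash
python3 -m creep '[[[0.045,0,0.03,0,0],[0.045,0,0.055,0,0],[0.045,0,0.065,0,0],[0.045,0,0.066,0,0],[0.045,0,0.066,0,0],[0,0,0.066,0,0],[0,0,0.066,0,0],[0,0,0.066,0,0],[0,0,0.066,0,0],[0,0,0.066,0,0],[0,0,0.066,0,0]]]' 30
python3 - <<'E'
import numpy as np
f=lambda q:np.array([-145*np.cos(q)+18*np.sin(q),145*np.sin(q)+18*np.cos(q)])
for q in np.linspace(2,0,21): print(round(q,2),np.round(f(q)-f(2),0), np.round(f(q)-f(1.0),0))
E
```

```text
time_s: 28.85
tool_pos: [599.4, 332.3, 173.6]
tool_rot: [0.505, -0.505, 0.495, -0.495]
contact_force: [-2.5, -0.2, 5.7]
width: 11.6
2.0 [0. 0.] [140.  -7.]
1.9 [-13.   7.] [127.  -0.]
1.8 [-26.  13.] [114.   5.]
1.7 [-40.  17.] [100.  10.]
1.6 [-54.  20.] [85. 13.]
1.5 [-69.  22.] [71. 14.]
1.4 [-84.  22.] [56. 14.]
1.3 [-98.  20.] [42. 13.]
1.2 [-112.   17.] [27. 10.]
1.1 [-126.   13.] [13.  6.]
1.0 [-140.    7.] [0. 0.]
0.9 [-153.    0.] [-13.  -7.]
0.8 [-165.   -8.] [-25. -15.]
0.7 [-176.  -17.] [-36. -25.]
0.6 [-186.  -28.] [-46. -35.]
0.5 [-195.  -39.] [-55. -46.]
0.4 [-203.  -51.] [-63. -59.]
0.3 [-210.  -64.] [-70. -72.]
0.2 [-215.  -78.] [-75. -85.]
0.1 [-219.  -92.] [-79. -99.]
0.0 [-222. -106.] [ -82. -114.]
```

```bash
python3 -m creep '[[[0,0,-0.007,-0.013,0],[0,0,-0.013,-0.026,0],[0,0,-0.017,-0.04,0],[0,0,-0.02,-0.054,0],[0,0,-0.022,-0.069,0],[0,0,-0.022,-0.084,0],[0,0,-0.02,-0.098,0],[0,0,-0.017,-0.112,0],[0,0,-0.013,-0.126,0],[0,0,-0.007,-0.14,0],[0,0,-0.007,-0.14,0]]]'
```

```text
time_s: 29.95
tool_pos: [458.7, 329.1, 180.0]
tool_rot: [0.505, -0.505, 0.494, -0.495]
contact_force: [-3.6, -2.3, 5.9]
width: 12.1
```

```bash
python3 -m creep '[[[0,0,0.007,-0.013,0],[0,0,0.015,-0.025,0],[0,0,0.025,-0.036,0],[0,0,0.035,-0.046,0],[0,0,0.046,-0.055,0],[0,0,0.059,-0.063,0],[0,0,0.072,-0.07,0],[0,0,0.085,-0.075,0],[0,0,0.099,-0.079,0],[0,0,0.106,-0.081,0],[0,0,0.111,-0.082,0],[0,0,0.114,-0.082,0],[0,0,0.114,-0.082,0]]]'
```

```text
time_s: 31.25
tool_pos: [378.1, 327.4, 64.9]
tool_rot: [-0.505, 0.505, -0.495, 0.496]
contact_force: [4.4, -1.6, -2.9]
width: 11.6
```

```bash
python3 -m creep '[[[0,0,0.001,0,0],[0,0,0.002,0,0],[0,0,0.003,0,0],[0,0,0.003,0,0]]]' 60
python3 -m creep '[[[0.035,0,0,0,0],[0.035,0,0,0,0],[0.035,0,0,0,0],[0.035,0,-0.03,0,0],[0.03,0,-0.05,0,0],[0,0,-0.06,0,0],[0,0,-0.06,0,0],[0,0,-0.06,0,0],[0,0,-0.06,0,0],[0,0,-0.06,0,0]]]'
python3 - <<'E'
from h import *
viewer.read_camera("scene");viewer.read_camera("top")
print(mark("scene","lever_handle"),mark("top","lever_handle"))
for q in (0,.05,.1): print(proj("scene",[457+66-145*np.cos(q)+18*np.sin(q),327.5,46+145*np.sin(q)+18*np.cos(q)]))
E
```

```text
time_s: 31.65
tool_pos: [377.8, 327.4, 62.6]
tool_rot: [0.505, -0.505, 0.495, -0.496]
contact_force: [3.2, -3.9, 4.0]
width: 11.2
time_s: 32.65
tool_pos: [377.0, 327.3, 121.4]
tool_rot: [-0.504, 0.505, -0.495, 0.495]
contact_force: [-0.2, 0.1, 0.9]
width: 0.1
[(0.96, array([230.6, 289.2]))] [(0.7, array([208.2, 180.7]))]
[228.2512154  284.71441117]
[227.48379403 282.3037178 ]
[226.61282098 279.79602107]
```

```bash
python3 -m creep '[[[0,0,0.015,0,0],[0,0,0.022,0,0],[0,0,0.026,0,0],[0,0,0.026,0,0]]]'
python3 -m creep '[[[0,0,0.001,0,0],[0,0,0.002,0,0],[0,0,0.003,0,0],[0,0,0.003,0,0]]]'
```

```text
time_s: 33.25
tool_pos: [376.9, 327.2, 95.3]
tool_rot: [-0.504, 0.505, -0.495, 0.495]
contact_force: [0.2, -0.1, 0.7]
width: -0.1
time_s: 33.65
tool_pos: [377.6, 327.8, 93.5]
tool_rot: [0.505, -0.505, 0.495, -0.495]
contact_force: [0.5, 0.1, 1.6]
width: -0.1
```

```bash
python3 -m creep '[[[0,0,0.001,0,0],[0,0,0.0015,0,0],[0,0,0.0015,0,0]]]'
python3 -m creep '[[[0,0,0.001,0,0],[0,0,0.002,0,0],[0,0,0.002,0,0]]]'
```

```text
time_s: 33.95
tool_pos: [377.5, 327.8, 92.4]
tool_rot: [0.505, -0.505, 0.495, -0.495]
contact_force: [-1.4, -1.9, 8.7]
width: 0.0
time_s: 34.25
tool_pos: [377.5, 327.9, 91.9]
tool_rot: [0.505, -0.505, 0.495, -0.496]
contact_force: [-6.7, -6.6, 29.2]
width: -0.3
```

```bash
python3 -m creep '[[[0,0,-0.03,0,0],[0,0,-0.08,0,0],[0,0,-0.13,0,0],[0,0,-0.18,0,0],[0,0,-0.23,0,0],[0,0.05,-0.25,0.02,0],[0,0.1,-0.25,0.04,0],[0,0.15,-0.25,0.06,0],[0,0.2,-0.25,0.08,0],[0,0.2,-0.25,0.08,0],[0,0.2,-0.25,0.08,0]]]'
python3 - <<'E'
from h import *
a=viewer.read_camera("scene")[190:320,165:375,::-1]
cv2.imwrite("pics/e.png",cv2.resize(a,None,fx=3.8,fy=3.8,interpolation=cv2.INTER_CUBIC))
viewer.read_camera("top"); print(mark("scene","lever_handle")[:1],mark("top","lever_handle")[:1],[ (l,mark("scene",l)[:2]) for l in("long_module","label_roll","flux_bottle")])
E
```

```text
time_s: 35.35
tool_pos: [462.3, 125.5, 339.4]
tool_rot: [-0.503, 0.504, -0.497, 0.497]
contact_force: [-0.2, 0.1, -0.4]
width: -0.3
[(0.85, array([230.7, 285.7]))] [(0.68, array([201.3, 226.7]))] [('long_module', [(0.93, array([423.5, 187.8]))]), ('label_roll', [(0.62, array([388.4, 206.7]))]), ('flux_bottle', [(0.61, array([310.1, 244.1]))])]
```

View pics/e.png

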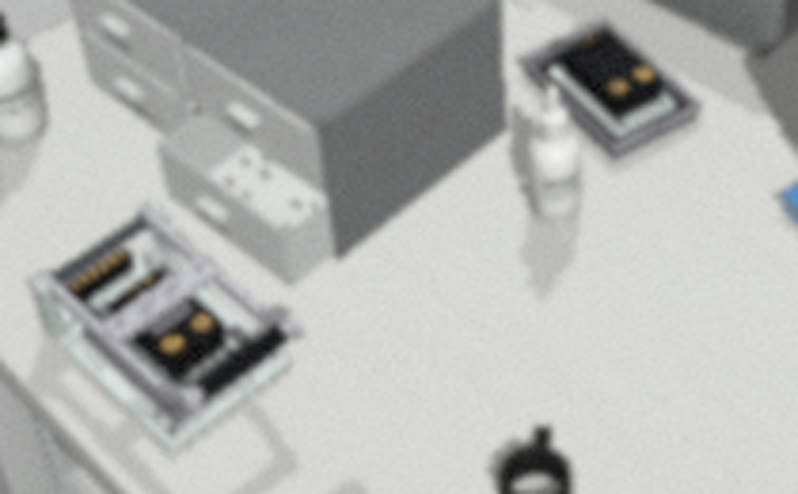

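```bash
python3 -c "
from rig import workorder; print(workorder.close_job())"
```

```text
the job is handed in; nothing more can be done
None
```

The socket changeover is done and handed in, at about 35 s of robot time.

- **Lever opened:** I swung it to its open stop. The cameras put the handle within a pixel or two of where 2.0 rad should be.
- **Tested module:** it is flat in the tray. Lowering it met no contact force with its underside about 2 mm above the tray floor, so it went in clear of the walls. The last picture shows it lying flat there.
- **Fresh module:** it is in the socket with its tab towards the hinge. Pressing at about 19 N met a hard stop at 45.1 mm, and 45 mm was expected for a fully seated module.
- **Lever shut:** I brought it down in the grip, then pressed the handle with closed fingers. It met a hard stop at 29 N, at tool height 91.9 mm, where about 92.5 mm was expected when fully shut.
- **Bystanders:** the long module, label roll and bottle were found within about a pixel or two of their first positions.

**Disagreements:** while I was closing the lever in the grip, the tool height read 3–6 mm lower than when I first gripped it shut. I put that down to the pads slipping on the sleeve, which is why I pressed again from above. One handle detection from the top camera, taken with the arm over the socket, was clearly wrong, and I ignored it.

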